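# Add the second tier to the specimen jar rack

## Robot

A 7-joint arm with a two-finger parallel gripper is mounted at the origin on the work surface. World frame = base frame: x ahead of the robot, y to its left, z up, the work surface at z = 0. Lengths are in mm, angles in rad, forces in N, time in s.
With the tool pointing down it reaches from about 425 to 825 mm from the base axis. Payload 3.6 kg.
Tool frame: the origin (TCP) lies between the finger pads; the fingertips stand 22 mm ahead of it and the grasp point (between the pads) lies 3 mm ahead of it; z points along the fingers, y is the line along which they close (so a half turn about z gives the same grasp; the last joint's range is limited). The gripper opens to 85 mm and grips with 20 to 120 N. Pads are 22 mm wide; open, the fingers measure 114 mm over their backs; the gripper's body (76 mm by 85 mm) begins 54 mm behind the grasp point. The pads swing forward as they close: fully open they stand 13 mm farther back than shut.
Start: joints at [-1.181, 0.615, -0.013, 1.423, 0.008, 1.103, -0.04], TCP at [262.515, 594.601, 253.297] pointing down, gripper open.
Joint ranges: [-3.12, 3.12], [-0.3, 2.06], [-1.34, 1.32], [0.26, 2.42], [-1.36, 4.5], [0.01, 1.98], [-2.84, 2.84]. Speed limits (rad/s): [2.79, 2.79, 3.14, 3.14, 3.14, 3.14, 3.14].

## Interface

Orientations are given as a unit quaternion [x, y, z, w].
In Python, from workcell import ctrl gives the robot as it stands.
- The arm moves only by the shell command python3 -m pendant 'ROWS' [OPENING]. ROWS is JSON, a list of rows, each a list of 2 entries, a list of its own where there are three numbers: the shift along the world's x, y, z in cm, then the turn about the world's z in rad. In form: [[[dx, dy, dz], twist], ...]. A call has 1 to 20 rows; each row shifts and turns the commanded pose from where the row before left it; what a row does not reach is not made up. A row lasts 1/12 s, in which the tool goes at most 41.7 mm and 7.16 degrees, less where a joint would pass 70% of its speed; a pose out of reach is approached as far as the arm can. A call with a gripper value outside its range is refused whole. OPENING is the closure, from 0 (fully open) to 1 (shut), set as the call begins (- or left out, the last holds). The fingers move at their own pace and stop on an object; the grip force is fixed at half the most. Time passes only in rows, so rows that do not move let the fingers close. It gives the time, the measured TCP pose, the force, the opening and the grip force at its end, in the units of the state.
- ctrl.state(): the state, without advancing time (a new reading comes with each control period).
- ctrl.get_image(name): name is "scene" or "side" or "wrist"; returns a dict with "pixels" (480x640x3 uint8, blue, green, red), "z_map" (480x640 float32, mm along the optical axis (not along the pixel's ray), 0 where there is no reading), "fovy" (degrees; the focal length in pixels is half the picture's height over the tangent of half this angle, whatever the lens; pixels are square), "cx", "cy" (the principal point, pixels), "k1" (the pictures are not rectified: a ray, as slopes to the right and down, at radius r is drawn at 1 + k1 r^2 times it, then the intrinsics apply), "T" (4x4, takes a point from camera to world coordinates); the wrist camera has in their place "mount" (4x4, takes a point from camera to tool coordinates, whose origin is the TCP and whose axes are the flange's). Camera axes: x right, y down, z forward; pixel columns grow to the right and rows downward; lengths in mm; the calibration is good to about 2 mm. A picture is of the moment at which its call begins: read the wrist's pose just before it.
- ctrl.close_job(): hands the job in; it is judged then, once.
The state is a dict: "clock": time; "qpos": joint angles; "joint_velocities": joint speeds; "effort": joint torques, N m; "ee_pos": TCP position; "tool_rot": TCP orientation; "wrist_force": force on the tool from outside, world axes, zero at the start; "wrist_torque": the same for the moment, N m; "finger_gap": finger opening in mm; "grasp_force": force on a finger pad.
Only numpy, scipy, OpenCV 4.12 (cv2) and the standard library are available. Lean on these libraries where they do the work, as an engineer would, in place of code of your own. Each camera call takes 0.05 s, during which the arm holds its last target. There are 200 camera calls.

## Task

Three specimen jars lie side by side in the orange-red rack. Among the things on the table find the two loose jars of that same size and lay one in each of the two gaps on top of the row, so that each rests on two jars, lies parallel to them and has its ends level with theirs (caps may point either way). Set the jars down, do not drop them.

Things in the scene. Friction and masses are not known exactly. Their poses are not given: they have to be found in the camera images.
- rack: fixed low orange-red rack, 72 x 158 mm (x, y), side walls 24 mm, end lips 10 mm high. Origin: centre of its underside on the table, z up. Three jars of the wanted size lie loose in it along rack x, at y = -50, 0, +50 mm, their axes 27 mm and tops 50 mm above the table. The gaps on top are at x = 0, y = -25 and +25 mm; a jar resting there has its axis 65.6 mm above the table.
- jar_a: specimen jar on its side: cylinder 46 mm in diameter, 60 mm long, white, paper label, purple cap of the same diameter, 60-130 g; it can roll. Origin at its middle, 23 mm above the table; x along its axis to the cap. Grip its two flat ends: jars in the tier lie 4 mm apart, no room for fingers at the round sides. Slimmer (30 mm) and fatter (64 mm) jars lying about are not wanted.
- jar_b: specimen jar on its side: cylinder 46 mm in diameter, 60 mm long, white, paper label, purple cap of the same diameter, 60-130 g; it can roll. Origin at its middle, 23 mm above the table; x along its axis to the cap. Grip its two flat ends: jars in the tier lie 4 mm apart, no room for fingers at the round sides. Same as jar_a; either may go in either gap.
There are look-alikes about, which are no part of the job. What is shaped like the jar_a but yellow is not meant.

How it is judged:
By the outcome, as a careful person would: the job done as asked, in the order asked, and still so for the second after the job is handed in, with the robot touching nothing.
It also fails if it takes over 51 s, if anything falls off the work surface, if the arm or the gripper's body presses on something with over 40 N, if the wrist force passes 120 N, or if a joint passes its speed limit or range.

## Working session

There is one attempt and no reset: what is moved stays moved. The work goes in short steps, Python scripts to look and compute and a shell command to move; the robot and the scene stay as the last step left them, time stands still between calls to the robot, and variables do not carry over. Pictures are saved under pics/ and viewed, at most 10 in all, crops included, and the job is handed in when it is done.

```bash
ls; mkdir -p pics; python3 - <<'E'
from workcell import ctrl
import cv2,numpy as np
print(ctrl.state())
for n in ("scene","side"):
    d=ctrl.get_image(n); np.savez(f"{n}.npz",**{k:v for k,v in d.items()})
    cv2.imwrite(f"pics/{n}1.png",d["pixels"]); print(n,d["fovy"],d["cx"],d["cy"],d["k1"],np.round(d["T"],3).tolist())
E
```

```text
pics
{'clock': 0.0, 'qpos': array([-1.18152163,  0.61590027, -0.0126209 ,  1.42491317,  0.00809818,
        1.1033821 , -0.04041058]), 'joint_velocities': array([-0.00132628,  0.00010177,  0.00014093,  0.00075301,  0.00163582,
       -0.00082382, -0.00034971]), 'effort': array([ 1.27547178e-04, -4.69208014e+01,  2.58965436e-01, -1.71039158e+01,
        9.85388935e-03,  9.53135634e-03, -3.60386068e-06]), 'ee_pos': array([262.23597364, 593.97892138, 252.14561883]), 'tool_rot': array([ 2.06364204e-01,  9.78474418e-01, -1.25217664e-03, -2.47506952e-04]), 'wrist_force': array([0.30680508, 0.21360911, 0.82955197]), 'wrist_torque': array([ 0.01985229,  0.02710308, -0.00388529]), 'grasp_force': 0.0, 'finger_gap': 85.7735621847458}
scene 56.22106933196146 319.0857998553838 239.96174885228587 -0.08053602320645131 [[0.574, 0.514, -0.637, 965.009], [0.819, -0.365, 0.444, -327.788], [-0.004, -0.777, -0.63, 454.159], [0.0, 0.0, 0.0, 1.0]]
side 54.47080840277799 319.8544774162514 239.30522183105703 -0.12140333015833475 [[0.926, -0.241, 0.289, 307.553], [-0.376, -0.569, 0.732, -589.174], [-0.012, -0.786, -0.618, 497.887], [0.0, 0.0, 0.0, 1.0]]
```

View pics/scene1.png

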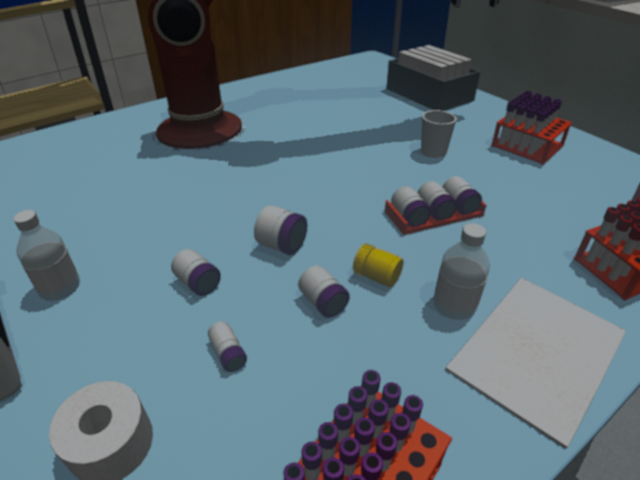

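View pics/side1.png

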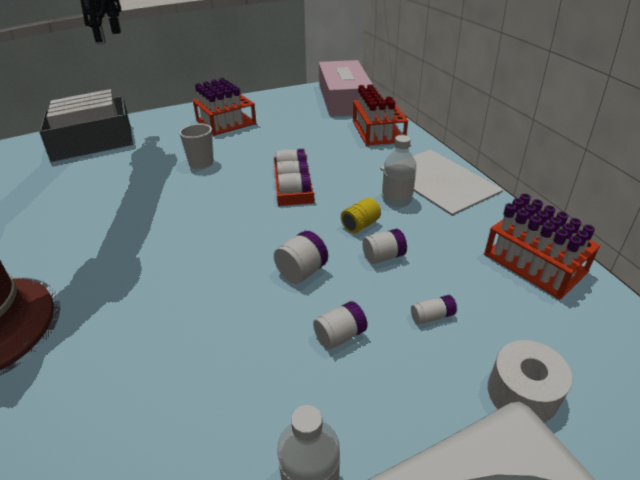

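Scene view: the jar candidates are (196,272), (324,291), (280,230; fat) and (227,345; slim), with a yellow look-alike at (378,265). The rack with its row of three is at (435,205). In the side view the two mid-size jars are at (340,325) and (385,246). Next I measure all of them from both depth maps.

```bash
cat > h.py <<'E'
import numpy as np,cv2
def cloud(d,T=None):
    T=d["T"] if T is None else T
    f=240/np.tan(np.radians(float(d["fovy"]))/2); k=float(d["k1"])
    K=np.array([[f,0,float(d["cx"])],[0,f,float(d["cy"])],[0,0,1]])
    v,u=np.mgrid[0:480,0:640]; uv=np.stack([u,v],-1).reshape(-1,1,2).astype(np.float64)
    s=cv2.undistortPoints(uv,K,np.array([k,0,0,0.])).reshape(480,640,2)
    z=d["z_map"].astype(float)
    P=np.stack([s[...,0]*z,s[...,1]*z,z],-1)@T[:3,:3].T+T[:3,3]
    P[z<=0]=np.nan
    return P
def masks(img):
    h=cv2.cvtColor(img,cv2.COLOR_BGR2HSV).astype(int); H,S,V=h[...,0],h[...,1],h[...,2]
    return {"purple":(H>120)&(H<160)&(S>90)&(V<150),"white":(S<60)&(V>90),"red":((H<12)|(H>175))&(S>150)&(V>90)}
def wrect(p): 
    (c,s,a)=cv2.minAreaRect(p[:,:2].astype(np.float32)); return np.round(c,1),np.round(s,1),round(a,1)
E
python3 - <<'E'
from h import *
from scipy import ndimage as N
D={n:dict(np.load(n+".npz")) for n in("scene","side")}
boxes={"scene":{"A":(196,272),"B":(324,291),"fat":(280,230),"slim":(227,345),"yel":(378,265),"rack":(435,205)},
"side":{"A":(340,325),"B":(385,246),"fat":(300,256),"slim":(433,310),"yel":(361,215),"rack":(293,175)}}
pts={}
for n,d in D.items():
    P=cloud(d); img=d["pixels"]
    tab=P[...,2]; print(n,"table z",np.nanmedian(tab[300:,150:500][np.abs(tab[300:,150:500])<15]))
    lab,_=N.label((P[...,2]>7)&(P[...,2]<150))
    M=masks(img)
    for k,(u,v) in boxes[n].items():
        m=lab==lab[v,u]; q=P[m]; q=q[np.isfinite(q[:,0])]
        pu=P[m&M["purple"]]; 
        print(n,k,len(q),"zmax",np.percentile(q[:,2],99).round(1),wrect(q),"purple",np.nanmedian(pu,0).round(1) if len(pu) else "")
        pts.setdefault(k,[]).append(q)
for k,v in pts.items(): print(k,wrect(np.vstack(v)))
E
```

```text
scene table z -0.7004982538257423
scene A 1487 zmax 46.0 (array([ 484.9, -207.1]), array([63.3, 46.7]), 11.9) purple [ 509.  -207.5   43.1]
scene B 1687 zmax 46.2 (array([620.4, -81.1]), array([45.9, 62.4]), 89.6) purple [643.2 -87.1  43.4]
scene fat 1945 zmax 63.9 (array([483.1, -64.1]), array([61.6, 63.9]), 25.7) purple [508.1 -64.   59.9]
scene slim 1154 zmax 29.9 (array([ 621.6, -226.7]), array([29.1, 62. ]), 85.5) purple [ 644.5 -229.    27.3]
scene yel 1454 zmax 46.2 (array([623.6,  10.9]), array([59.8, 44.6]), 21.8) purple 
scene rack 3474 zmax 49.4 (array([560.3, 196.6]), array([160.8,  73.9]), 74.3) purple [581.  183.1  46.5]
side table z -0.7327448395057274
side A 1666 zmax 45.6 (array([ 484.8, -210.1]), array([61.8, 43.5]), 10.5) purple [ 507.3 -217.1   40. ]
side B 1150 zmax 45.2 (array([618.7, -85.3]), array([43.5, 63.3]), 85.3) purple [640.4 -98.2  37.8]
side fat 1954 zmax 63.2 (array([482. , -66.2]), array([62.4, 64.2]), 24.9) purple [508.6 -72.5  55.4]
side slim 917 zmax 30.3 (array([ 621.3, -227.6]), array([32.2, 61.7]), 84.3) purple [ 640.8 -238.    25.7]
side yel 943 zmax 45.6 (array([622.8,   9.8]), array([64.3, 46. ]), 17.9) purple 
side rack 1743 zmax 49.5 (array([559.1, 195.9]), array([162.1,  71.7]), 74.2) purple [573.  173.1  43.1]
A (array([ 484.9, -208. ]), array([63.6, 47.9]), 12.3)
B (array([619.8, -82.4]), array([48.6, 63.7]), 89.6)
fat (array([482.2, -65.3]), array([64.5, 64.5]), 26.5)
slim (array([ 621.6, -227.6]), array([32.2, 62.3]), 84.3)
yel (array([622.2,  10.6]), array([64.1, 46.3]), 20.0)
rack (array([560.1, 195.8]), array([162.4,  73.9]), 74.3)
```

```bash
python3 - <<'E'
import cv2,numpy as np
a=cv2.imread("pics/scene1.png")[200:380,150:420];b=cv2.imread("pics/side1.png")[140:360,250:480]
r=lambda x:cv2.resize(x,(395,560*395//560))
cv2.imwrite("pics/crop1.png",np.hstack([r(a),r(b)]))
E
```

```text
(no output)
```

View pics/crop1.png

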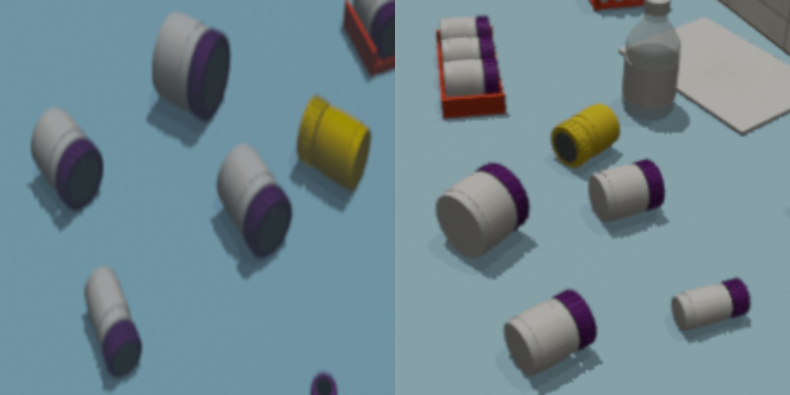

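The crop confirms two white jars with purple caps and a diameter of about 46 mm: A at (485,-208) with axis about 11°, and B at (620,-82) with axis about -2°. Both match the rack jars (46 mm tall, 62 mm long). The others measure 64 mm (fat), 30 mm (slim), or are yellow. The rack is at (560,196) with its x-axis at -15.7°. I'll go above B first.

```bash
python3 -m pendant '[[[1.8,-3.4,-0.2],-0.06],[[1.8,-3.4,-0.2],-0.06],[[1.8,-3.4,-0.2],-0.06],[[1.8,-3.4,-0.2],-0.06],[[1.8,-3.4,-0.2],-0.06],[[1.8,-3.4,-0.2],-0.06],[[1.8,-3.4,-0.2],-0.06],[[1.8,-3.4,-0.2],-0.06],[[1.8,-3.4,-0.2],-0.06],[[1.8,-3.4,-0.2],-0.06],[[1.8,-3.4,-0.2],-0.06],[[1.8,-3.4,-0.2],-0.06],[[1.8,-3.4,-0.2],-0.06],[[1.8,-3.4,-0.2],-0.06],[[1.8,-3.4,-0.2],-0.06],[[1.8,-3.4,-0.2],-0.06],[[1.8,-3.4,-0.2],-0.06],[[1.8,-3.4,-0.2],-0.06],[[1.8,-3.4,-0.2],-0.06],[[1.8,-3.4,-0.2],-0.06]]' 0; python3 -m pendant '[[[0,0,0],0],[[0,0,0],0],[[0,0,0],0]]'
cat >> h.py <<'E'
from scipy.spatial.transform import Rotation as R
from scipy import ndimage as N
def wrist(name):
    from workcell import ctrl
    s=ctrl.state(); d=ctrl.get_image("wrist"); cv2.imwrite(f"pics/{name}.png",d["pixels"])
    W=np.eye(4); W[:3,:3]=R.from_quat(s["tool_rot"]).as_matrix(); W[:3,3]=s["ee_pos"]
    y=W[:3,1]; print("tcp",s["ee_pos"].round(1),"tooly deg",np.degrees(np.arctan2(y[1],y[0])).round(1),"t",s["clock"],"gap",s["finger_gap"])
    return d,cloud(d,W@d["mount"])
def jars(P,lo=7,hi=150):
    lab,n=N.label((P[...,2]>lo)&(P[...,2]<hi))
    for i in range(1,n+1):
        m=lab==i
        if m.sum()>800:
            q=P[m]; v,u=np.argwhere(m).mean(0); print((int(u),int(v)),len(q),"zmax",np.percentile(q[:,2],99).round(1),wrect(q))
E
python3 - <<'E'
from h import *
d,P=wrist("w1"); jars(P)
E
```

```text
clock: 1.77
ee_pos: [622.8, -86.9, 212.7]
tool_rot: [0.724, 0.69, -0.0, -0.001]
wrist_force: [-0.2, 0.6, 0.5]
finger_gap: 85.5
grasp_force: 0.0
clock: 2.02
ee_pos: [622.0, -84.6, 212.5]
tool_rot: [0.723, 0.691, -0.0, -0.001]
wrist_force: [0.4, 0.6, 0.8]
finger_gap: 85.5
grasp_force: 0.0
tcp [622.  -84.6 212.5] tooly deg -2.6 t 2.0167 gap 85.52547697501538
(471, 17) 3952 zmax 96.9 (array([740.3,  44.9]), array([28.7, 88.3]), 87.0)
(312, 77) 6408 zmax 47.9 (array([623.5,  10.9]), array([60.5, 45.8]), 21.9)
(120, 201) 9442 zmax 65.6 (array([482.7, -64.9]), array([62.3, 64.6]), 25.5)
(312, 212) 5168 zmax 47.8 (array([619.4, -82.5]), array([45.7, 60.3]), 90.0)
(582, 325) 18143 zmax 102.9 (array([ 843.8, -197.2]), array([100.2, 143.5]), 17.0)
(323, 371) 2417 zmax 31.7 (array([ 621.6, -226.7]), array([29.6, 60.7]), 84.7)
```

View pics/w1.png

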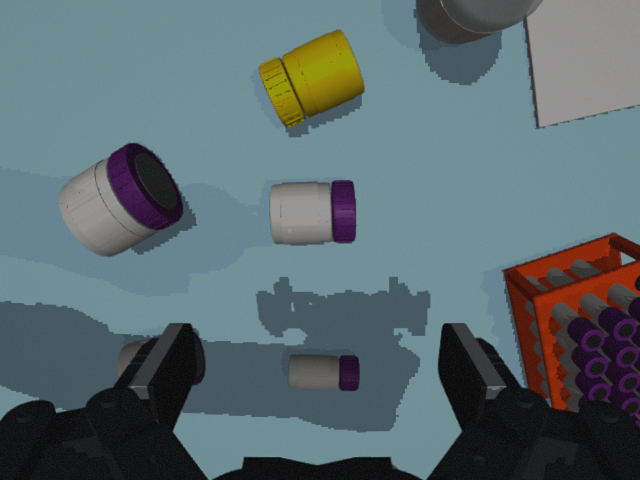

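The wrist view shows B centred below at (312,212), lying straight between the fingers' closing line. Yellow is at (312,77), fat at (120,201) and slim at (323,371). Measured B is at (619.4,-82.5), axis 0°. I'll descend now.

```bash
python3 -m pendant '[[[-0.1,0.1,-2.5],0.02],[[-0.1,0.1,-2.5],0.02],[[0,0,-2.5],0],[[0,0,-2.5],0],[[0,0,-2.5],0],[[0,0,-2.0],0],[[0,0,0],0],[[0,0,0],0],[[0,0,0],0]]'
python3 - <<'E'
from h import *
d,P=wrist("w2"); jars(P)
E
```

```text
clock: 2.82
ee_pos: [621.5, -82.4, 69.7]
tool_rot: [0.708, 0.706, 0.001, 0.001]
wrist_force: [0.9, -0.3, -0.4]
finger_gap: 85.7
grasp_force: 0.0
tcp [621.5 -82.4  69.7] tooly deg -0.2 t 2.8167 gap 85.71364196574784
(317, 66) 22047 zmax 47.8 (array([623.4,  10.5]), array([60.5, 46. ]), 20.7)
(586, 7) 1473 zmax 46.0 (array([722.5,  33.5]), array([ 4.4, 28.4]), 79.0)
(36, 257) 11206 zmax 61.3 (array([507.6, -62.6]), array([72.2, 33.6]), 85.1)
(310, 299) 16139 zmax 47.5 (array([619.9, -81.3]), array([43.8, 60.2]), 90.0)
(110, 423) 19062 zmax 133.7 (array([576.3, -79.9]), array([55.3, 29.2]), 6.5)
(529, 422) 20371 zmax 133.7 (array([ 721.9, -104.2]), array([ 35.6, 177.5]), 62.2)
(316, 469) 3536 zmax 128.6 (array([622.5, -72.3]), array([ 4. , 42.1]), 90.0)
```

```bash
python3 -m pendant '[[[-0.1,0,-1.1],0],[[0,0,-1.0],0],[[0,0,-1.0],0],[[0,0,-1.0],0],[[0,0,0],0],[[0,0,0],0],[[0,0,0],0]]' && python3 -m pendant '[[[0,0,0],0],[[0,0,0],0],[[0,0,0],0],[[0,0,0],0],[[0,0,0],0],[[0,0,0],0],[[0,0,0],0],[[0,0,0],0]]' 1
```

```text
clock: 3.45
ee_pos: [619.7, -83.6, 27.2]
tool_rot: [0.709, 0.705, -0.0, 0.0]
wrist_force: [0.7, 0.0, -0.4]
finger_gap: 85.7
grasp_force: 0.0
clock: 4.12
ee_pos: [620.2, -83.6, 28.0]
tool_rot: [0.709, 0.705, 0.0, 0.001]
wrist_force: [-0.7, -0.6, 5.0]
finger_gap: 59.5
grasp_force: 64.7
```

```bash
python3 -m pendant '[[[0,0,2],0],[[0,0,3.5],0],[[0,0,3.5],0],[[0,0,3.5],0],[[0,0,3.5],0],[[-0.6,2,2],-0.03],[[-0.8,3,0],-0.03],[[-0.8,3,0],-0.03],[[-0.8,3,0],-0.03],[[-0.8,3,0],-0.03],[[-0.8,3,0],-0.03],[[-0.8,3,0],-0.03],[[-0.8,3,0],-0.03],[[-0.5,2,0],-0.03],[[0,0,0],0],[[0,0,0],0],[[0,0,0],0]]'
python3 - <<'E'
from h import *
d,P=wrist("w3"); np.savez("w3.npz",P=P,img=d["pixels"]); jars(P)
E
```

```text
clock: 5.53
ee_pos: [552.4, 165.1, 206.8]
tool_rot: [0.798, 0.603, -0.001, 0.0]
wrist_force: [0.3, -0.4, -1.1]
finger_gap: 59.4
grasp_force: 64.7
tcp [552.4 165.1 206.8] tooly deg -15.8 t 5.5333 gap 59.419558160228284
(32, 23) 3230 zmax 81.7 (array([400.1, 349.2]), array([37. , 60.4]), 70.1)
(314, 161) 21548 zmax 51.7 (array([560. , 196.2]), array([158. ,  72.7]), 74.3)
(584, 296) 10094 zmax 127.4 (array([749.5,  63.8]), array([ 57.8, 106.6]), 88.2)
(469, 352) 1190 zmax 47.2 (array([641.7,  22. ]), array([18. , 39.6]), 21.6)
(316, 448) 1603 zmax 52.8 (array([492.5, -42.6]), array([37.9, 71.7]), 69.4)
```

View pics/w3.png

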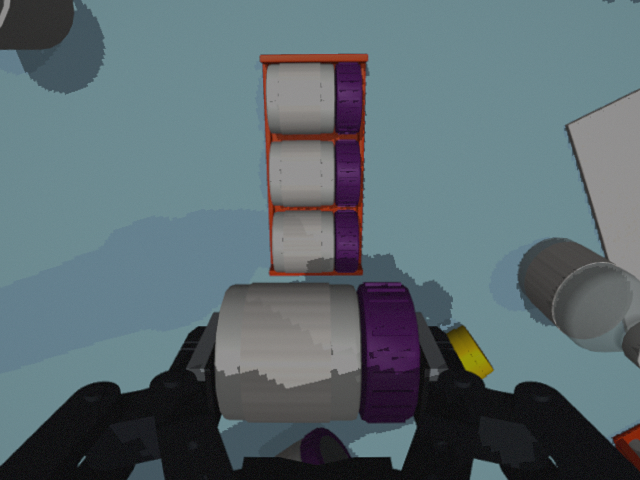

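The wrist view shows the rack squarely ahead (262–367, 55–275) with its three jars. The held jar is level between the fingers (215–420, 283–422). I'll measure the row and the held jar in the rack frame.

```bash
cat >> h.py <<'E'
def rackframe(P,c,adeg):
    a=np.radians(adeg); Q=P.copy(); dx=P[...,0]-c[0]; dy=P[...,1]-c[1]
    Q[...,0]=np.cos(a)*dx+np.sin(a)*dy; Q[...,1]=-np.sin(a)*dx+np.cos(a)*dy; return Q
def desc(q,n):
    # circle fit across axis (y,z) ; ends
    from scipy.optimize import least_squares
    r=least_squares(lambda p:np.hypot(q[:,1]-p[0],q[:,2]-p[1])-23,[np.median(q[:,1]),np.percentile(q[:,2],99)-23],loss="soft_l1").x
    top=q[q[:,2]>r[1]+17]
    s=np.polyfit(top[:,0],top[:,2],1)[0]
    xs=np.percentile(q[:,0],[1,99])
    A,B=[np.median(q[(q[:,0]>l)&(q[:,0]<h)],0)[1] for l,h in((xs[0],xs[0]+20),(xs[1]-20,xs[1]))]
    print(n,"x",xs.round(1),"mid",xs.mean().round(1),"axis y,z",r.round(1),"pitch",round(s,3),"yaw~",round((B-A)/40,3))
E
python3 - <<'E'
from h import *
f=np.load("w3.npz"); P=f["P"]; M=masks(f["img"])
Q=rackframe(P,(560,196.2),-15.7)
print("table",np.nanmedian(P[100:250,400:500,2]))
J=(M["white"]|M["purple"])
for n,(v0,v1) in {"far":(65,132),"mid":(142,203),"near":(212,270)}.items():
    m=np.zeros_like(J); m[v0:v1,262:368]=1; q=Q[m&(Q[...,2]>33)&(Q[...,2]<60)]; desc(q,n)
m=np.zeros_like(J); m[284:422,214:422]=1
# held jar in frame centred at TCP
H=rackframe(P,(552.4,165.1),-15.8); q=H[m&(H[...,2]>185-10)&(H[...,2]<240)]; desc(q,"held")
E
```

```text
table 0.8755823852987419
far x [-29.1  29.3] mid 0.1 axis y,z [50.  27.5] pitch -0.005 yaw~ -0.003
mid x [-29.   29.4] mid 0.2 axis y,z [-0.1 27.5] pitch -0.003 yaw~ -0.005
near x [-28.9  29.6] mid 0.3 axis y,z [-50.2  27.5] pitch -0.005 yaw~ 0.006
held x [-28.7  30.6] mid 1.0 axis y,z [  0.4 202.3] pitch -0.003 yaw~ -0.008
```

```bash
python3 -m pendant '[[[0.4,1.5,0],0],[[0.5,2,0],0],[[0.4,2,0],0],[[0,0,-2],0],[[0,0,-2.5],0],[[0,0,-2.5],0],[[0,0,-2.5],0],[[0,0,-1.5],0],[[0,0,0],0],[[0,0,0],0],[[0,0,0],0],[[0,0,0],0]]'
python3 -m pendant '[[[0,0,0],0]]' | grep ee_;python3 -m pendant '[[[0,0,0],0]]'| grep ee_;python3 -m pendant '[[[0,0,0],0]]'| grep ee_
python3 - <<'E'
from h import *
d,P=wrist("w4"); np.savez("w4.npz",P=P,img=d["pixels"])
E
```

```text
clock: 6.58
ee_pos: [566.9, 221.8, 98.9]
tool_rot: [0.797, 0.603, 0.002, 0.0]
wrist_force: [-0.4, -0.8, -0.6]
finger_gap: 58.7
grasp_force: 64.7
ee_pos: [566.6, 221.8, 98.8]
ee_pos: [566.2, 221.8, 98.4]
ee_pos: [565.8, 221.8, 98.1]
tcp [565.8 221.8  98.1] tooly deg -15.8 t 6.8333 gap 59.11595762394042
```

View pics/w4.png

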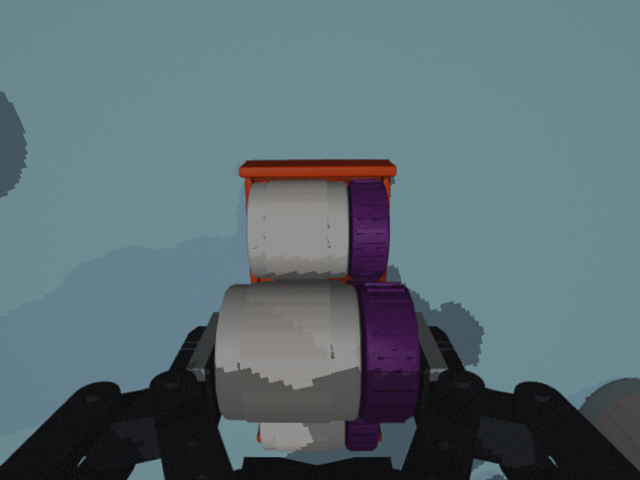

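The held jar (215–420, 283–422) sits in front of the far jar (248–388, 180–278), parallel to it. I'll compare the two directly in the same picture.

```bash
cat >> h.py <<'E'
def box(Q,u0,u1,v0,v1,lo,hi,n):
    m=np.zeros(Q.shape[:2],bool); m[v0:v1,u0:u1]=1; desc(Q[m&(Q[...,2]>lo)&(Q[...,2]<hi)],n)
E
python3 - <<'E'
from h import *
P=np.load("w4.npz")["P"]; Q=rackframe(P,(560,196.2),-15.7)
box(Q,240,395,181,276,33,60,"far"); box(Q,214,422,284,422,70,130,"held")
E
```

```text
far x [-29.2  29.1] mid -0.1 axis y,z [49.8 27.5] pitch -0.003 yaw~ -0.001
held x [-30.   29.3] mid -0.3 axis y,z [26.6 93.5] pitch -0.002 yaw~ -0.007
```

```bash
python3 -m pendant '[[[-0.05,-0.16,-0.6],0],[[0,0,-0.6],0],[[0,0,-0.6],0],[[0,0,-0.5],0],[[0,0,0],0],[[0,0,0],0],[[0,0,0],0],[[0,0,0],0],[[0,0,0],0]]'
python3 - <<'E'
from h import *
d,P=wrist("w5"); Q=rackframe(P,(560,196.2),-15.7)
box(Q,230,410,120,250,33,60,"far"); box(Q,214,422,284,422,55,130,"held")
E
```

```text
clock: 7.63
ee_pos: [565.3, 220.1, 74.6]
tool_rot: [0.797, 0.604, 0.0, 0.0]
wrist_force: [-0.4, 0.5, -0.6]
finger_gap: 59.2
grasp_force: 64.7
tcp [565.3 220.1  74.6] tooly deg -15.8 t 7.6333 gap 59.23085967045951
far x [-28.9  29.1] mid 0.1 axis y,z [49.6 27.6] pitch -0.003 yaw~ -0.006
held x [-30.1  29.3] mid -0.4 axis y,z [24.7 70.1] pitch -0.0 yaw~ -0.006
```

```bash
python3 -m pendant '[[[0.03,0,-0.15],0],[[0,0,-0.1],0],[[0,0,-0.05],0],[[0,0,0],0],[[0,0,0],0],[[0,0,0],0]]'
python3 -m pendant '[[[0,0,-0.05],0],[[0,0,0],0],[[0,0,0],0],[[0,0,0],0]]'
```

```text
clock: 8.18
ee_pos: [565.3, 220.0, 71.3]
tool_rot: [0.797, 0.604, 0.0, -0.0]
wrist_force: [-0.1, -0.4, -0.3]
finger_gap: 59.2
grasp_force: 64.7
clock: 8.52
ee_pos: [565.4, 220.0, 70.8]
tool_rot: [0.797, 0.604, 0.0, 0.0]
wrist_force: [-0.6, -0.6, -0.7]
finger_gap: 59.3
grasp_force: 64.7
```

```bash
python3 -m pendant '[[[0,0,-0.05],0],[[0,0,0],0],[[0,0,0],0],[[0,0,0],0]]'|egrep "ee_|wrist_f"
python3 -m pendant '[[[0,0,-0.05],0],[[0,0,0],0],[[0,0,0],0],[[0,0,0],0]]'|egrep "ee_|wrist_f"
```

```text
ee_pos: [565.4, 219.9, 70.7]
wrist_force: [-1.0, -0.9, 4.2]
ee_pos: [565.4, 219.9, 70.7]
wrist_force: [-2.3, -1.3, 6.7]
```

Contact: 6.7 N at the expected height. I'll release.

```bash
python3 -m pendant '[[[0,0,0],0],[[0,0,0],0],[[0,0,0],0],[[0,0,0],0],[[0,0,0],0],[[0,0,0],0]]' 0
python3 -m pendant '[[[0,0,1],0],[[0,0,2],0],[[0,0,3],0],[[0,0,3],0],[[0,0,3],0],[[-0.5,-1.5,2],0],[[-1,-3,0],0],[[-1,-3,0],0],[[0,0,0],0],[[0,0,0],0],[[0,0,0],0]]'
python3 - <<'E'
from h import *
d,P=wrist("w6"); np.savez("w6.npz",P=P,img=d["pixels"]); jars(P)
E
```

```text
clock: 9.68
ee_pos: [565.3, 220.0, 69.6]
tool_rot: [0.797, 0.604, -0.0, -0.0]
wrist_force: [0.2, 1.0, 0.6]
finger_gap: 85.7
grasp_force: 0.0
clock: 10.6
ee_pos: [540.5, 145.5, 210.5]
tool_rot: [0.797, 0.603, 0.001, -0.0]
wrist_force: [-0.1, 0.1, 0.2]
finger_gap: 85.5
grasp_force: 0.0
tcp [540.5 145.5 210.5] tooly deg -15.8 t 10.6 gap 85.48205985469633
(33, 7) 1077 zmax 74.3 (array([403.6, 333.1]), array([28. , 10.1]), 9.2)
(322, 130) 22895 zmax 90.0 (array([559.9, 196.2]), array([158.4,  72.5]), 74.7)
(588, 264) 9095 zmax 112.2 (array([741.8,  68.3]), array([93.3, 56.6]), 11.3)
(452, 333) 2237 zmax 46.9 (array([621.4,  15.2]), array([61.8, 40.4]), 17.8)
(318, 439) 3427 zmax 62.4 (array([489.1, -44.6]), array([43.9, 84.6]), 70.4)
```

View pics/w6.png

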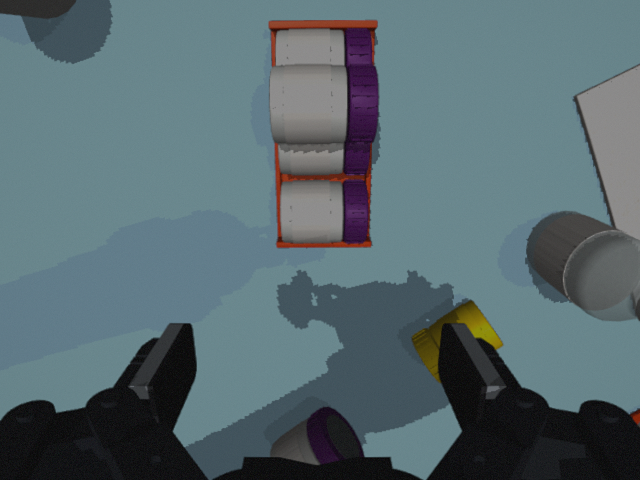

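Jar B rests in the far gap (270–378, 66–145), its ends level with the row. I'll go for A.

```bash
python3 -m pendant '[[[-0.3,-1.5,0],0.04],[[-0.4,-3,0],0.04],[[-0.5,-3,0],0.04],[[-0.5,-3,0],0.04],[[-0.5,-3,0],0.04],[[-0.5,-3,0],0.04],[[-0.5,-3,0],0.04],[[-0.5,-3,0],0.04],[[-0.5,-3,0],0.04],[[-0.5,-3,0],0.04],[[-0.5,-3,0],0.04],[[-0.4,-3,0],0.04],[[-0.4,-2,0],0],[[0,0,0],0],[[0,0,0],0],[[0,0,0],0]]'
python3 - <<'E'
from h import *
P=np.load("w6.npz")["P"]; Q=rackframe(P,(560,196.2),-15.7)
box(Q,265,385,68,143,70,100,"placed"); box(Q,276,372,182,240,33,60,"near")
d,P=wrist("w7"); jars(P)
E
```

```text
clock: 11.98
ee_pos: [481.3, -218.2, 209.5]
tool_rot: [0.63, 0.777, 0.001, -0.001]
wrist_force: [0.0, 0.1, 0.3]
finger_gap: 85.6
grasp_force: 0.0
placed x [-29.6  28.7] mid -0.4 axis y,z [25.  66.1] pitch -0.003 yaw~ 0.011
near x [-29.   29.5] mid 0.3 axis y,z [-50.2  27.5] pitch -0.004 yaw~ 0.005
tcp [ 481.3 -218.2  209.5] tooly deg 11.9 t 11.9833 gap 85.55698420917858
(370, 20) 4291 zmax 63.8 (array([487.7, -77.6]), array([60.9, 37.7]), 24.3)
(323, 204) 5370 zmax 47.7 (array([ 484.5, -208.4]), array([60.3, 45.4]), 11.3)
(487, 260) 3012 zmax 31.6 (array([ 621.1, -227.9]), array([29.8, 61.1]), 84.9)
(435, 426) 2412 zmax 51.8 (array([ 620.9, -383.2]), array([61.6, 21.8]), 77.5)
(234, 455) 2282 zmax 53.5 (array([ 466.4, -456.9]), array([137.6,  10.4]), 3.1)
```

Jar B sits at (-0.4, 25.0), axis z 65.6 after the camera's bias is removed. A is at (484.5,-208.4), axis 11.3°. I'll descend over A.

```bash
python3 -m pendant '[[[0.1,0.5,-2.0],-0.01],[[0.2,0.5,-2.5],0],[[0,0,-2.5],0],[[0,0,-2.5],0],[[0,0,-2.5],0],[[0,0,-2.0],0],[[0,0,0],0],[[0,0,0],0],[[0,0,0],0]]'
python3 - <<'E'
from h import *
d,P=wrist("w8"); jars(P)
E
```

```text
clock: 12.78
ee_pos: [484.5, -209.4, 70.8]
tool_rot: [0.634, 0.773, 0.0, 0.001]
wrist_force: [-0.1, -0.7, -0.0]
finger_gap: 85.6
grasp_force: 0.0
tcp [ 484.5 -209.4   70.8] tooly deg 11.3 t 12.7833 gap 85.57696924501404
(365, 10) 2221 zmax 50.5 (array([484.9, -97.5]), array([43.9, 13.3]), 6.2)
(316, 296) 16000 zmax 47.5 (array([ 484.7, -207.6]), array([60.4, 44.3]), 12.0)
(110, 423) 19040 zmax 134.7 (array([ 440. , -216.2]), array([55.7, 29.2]), 18.2)
(538, 409) 26533 zmax 134.5 (array([ 576.4, -211.6]), array([ 40.4, 157. ]), 71.3)
(316, 469) 3534 zmax 129.6 (array([ 483.3, -199.5]), array([42.2,  4.2]), 11.4)
```

```bash
python3 -m pendant '[[[0,0.1,-1.1],0],[[0,0,-1.0],0],[[0,0,-1.0],0],[[0,0,-1.0],0],[[0,0,0],0],[[0,0,0],0],[[0,0,0],0]]' && python3 -m pendant '[[[0,0,0],0],[[0,0,0],0],[[0,0,0],0],[[0,0,0],0],[[0,0,0],0],[[0,0,0],0],[[0,0,0],0],[[0,0,0],0]]' 1
```

```text
clock: 13.42
ee_pos: [483.4, -209.2, 28.8]
tool_rot: [0.635, 0.773, -0.0, 0.0]
wrist_force: [-0.1, 0.4, -0.4]
finger_gap: 85.6
grasp_force: 0.0
clock: 14.08
ee_pos: [483.7, -209.2, 29.4]
tool_rot: [0.635, 0.773, 0.0, 0.001]
wrist_force: [-0.7, -0.1, 5.4]
finger_gap: 59.0
grasp_force: 64.3
```

```bash
python3 -m pendant '[[[0,0,2],0],[[0,0,3.5],0],[[0,0,3.5],0],[[0,0,3.5],0],[[0,0,3.5],0],[[0.3,1.4,1.5],-0.03],[[0.5,3,0],-0.04],[[0.5,3,0],-0.04],[[0.5,3,0],-0.04],[[0.5,3,0],-0.04],[[0.5,3,0],-0.04],[[0.5,3,0],-0.04],[[0.5,3,0],-0.04],[[0.5,3,0],-0.04],[[0.5,3,0],-0.04],[[0.6,3,0],-0.04],[[0.7,3,0],-0.04],[[0.7,3,0],-0.04],[[0.5,3,0],0],[[0,0,0],0]]'
python3 -m pendant '[[[0,0,0],0],[[0,0,0],0],[[0,0,0],0]]'
python3 - <<'E'
from h import *
d,P=wrist("w9"); jars(P); np.savez("w9.npz",P=P,img=d["pixels"])
Q=rackframe(P,(560,196.2),-15.7);box(Q,214,422,284,422,175,240,"held")
E
```

```text
clock: 15.75
ee_pos: [555.5, 204.8, 202.4]
tool_rot: [0.806, 0.592, 0.001, -0.003]
wrist_force: [-1.0, 1.6, -1.7]
finger_gap: 58.8
grasp_force: 64.6
clock: 16.0
ee_pos: [556.1, 193.2, 203.6]
tool_rot: [0.81, 0.586, -0.001, 0.0]
wrist_force: [0.7, 0.1, -0.9]
finger_gap: 59.2
grasp_force: 64.6
tcp [556.1 193.2 203.6] tooly deg -18.2 t 16.0 gap 59.193473157103895
(31, 58) 5865 zmax 82.0 (array([406.5, 362. ]), array([59.4, 61.3]), 40.5)
(318, 188) 18274 zmax 90.0 (array([562.3, 204.4]), array([141.4,  72.3]), 74.6)
(587, 320) 9658 zmax 122.0 (array([746.6,  63.8]), array([ 55.5, 100.7]), 85.1)
held x [-31.7  28.2] mid -1.8 axis y,z [ -4.1 197.6] pitch -0.002 yaw~ -0.045
```

```bash
python3 -m pendant '[[[-0.19,-1.0,0],0.02],[[-0.19,-1.05,0],0.024],[[0,0,-2],0],[[0,0,-2.5],0],[[0,0,-2.5],0],[[0,0,-2.0],0],[[0,0,-1.4],0],[[0,0,0],0],[[0,0,0],0],[[0,0,0],0],[[0,0,0],0],[[0,0,0],0],[[0,0,0],0]]'
python3 - <<'E'
from h import *
d,P=wrist("w10"); jars(P); np.savez("w10.npz",P=P,img=d["pixels"])
Q=rackframe(P,(560,196.2),-15.7);box(Q,214,422,284,422,70,130,"held"); box(Q,230,410,180,280,70,100,"placed")
E
```

```text
clock: 17.13
ee_pos: [553.0, 174.6, 100.8]
tool_rot: [0.796, 0.605, 0.001, 0.0]
wrist_force: [-1.0, 1.2, -0.7]
finger_gap: 59.2
grasp_force: 64.6
tcp [553.  174.6 100.8] tooly deg -15.5 t 17.1333 gap 59.190140834536486
(317, 291) 90932 zmax 148.7 (array([556.4, 151.9]), array([128., 259.]), 2.5)
(620, 364) 3592 zmax 50.6 (array([707. ,  73.5]), array([52.2, 17.4]), 59.2)
held x [-29.7  29.8] mid 0.1 axis y,z [-22.8  94.8] pitch -0.0 yaw~ -0.008
placed x [-27.9  28.8] mid 0.4 axis y,z [24.9 66.1] pitch -0.006 yaw~ -0.001
```

View pics/w10.png

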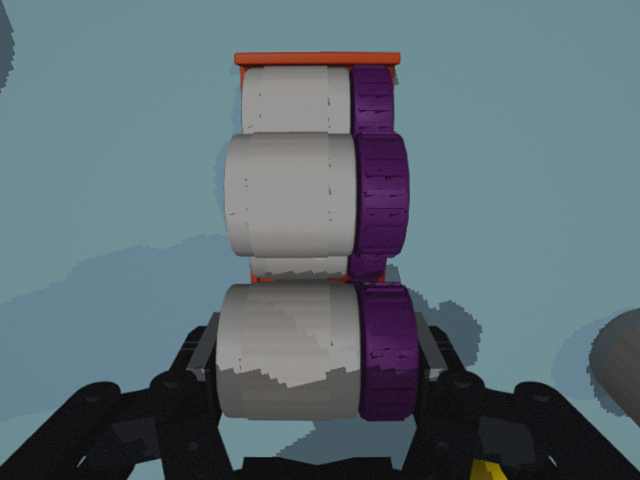

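The held jar (215–420, 283–420) is parallel to placed B (225–410, 132–257). It needs -2.2 mm in rack y, then lowering by 28.7 mm in total.

```bash
python3 -m pendant '[[[-0.06,-0.21,0],0],[[0,0,-0.6],0],[[0,0,-0.6],0],[[0,0,-0.6],0],[[0,0,-0.6],0],[[0,0,0],0],[[0,0,0],0],[[0,0,0],0],[[0,0,0],0],[[0,0,0],0]]'
python3 - <<'E'
from h import *
d,P=wrist("w11"); np.savez("w11.npz",P=P)
Q=rackframe(P,(560,196.2),-15.7);box(Q,214,422,284,422,55,130,"held"); box(Q,215,415,140,260,70,100,"placed")
E
```

```text
clock: 18.02
ee_pos: [552.2, 172.4, 76.1]
tool_rot: [0.796, 0.605, 0.0, 0.0]
wrist_force: [0.0, 0.2, -0.4]
finger_gap: 59.2
grasp_force: 64.6
tcp [552.2 172.4  76.1] tooly deg -15.5 t 18.0167 gap 59.220930550604876
held x [-29.9  29.7] mid -0.1 axis y,z [-25.2  70.1] pitch 0.0 yaw~ -0.011
placed x [-27.2  25.1] mid -1.0 axis y,z [24.7 66.2] pitch -0.008 yaw~ 0.001
```

```bash
python3 -m pendant '[[[0,0.02,-0.15],0],[[0,0,-0.1],0],[[0,0,-0.1],0],[[0,0,0],0],[[0,0,0],0],[[0,0,0],0]]'|egrep "ee_|wrist_f"
python3 -m pendant '[[[0,0,-0.05],0],[[0,0,0],0],[[0,0,0],0],[[0,0,0],0]]'|egrep "ee_|wrist_f"
python3 -m pendant '[[[0,0,-0.04],0],[[0,0,0],0],[[0,0,0],0],[[0,0,0],0]]'|egrep "ee_|wrist_f"
```

```text
ee_pos: [551.8, 172.5, 72.4]
wrist_force: [-1.3, -0.4, 1.1]
ee_pos: [551.8, 172.2, 72.2]
wrist_force: [-1.9, -1.3, 5.3]
ee_pos: [551.8, 172.2, 72.2]
wrist_force: [-2.5, -1.9, 7.7]
```

Contact at 7.7 N. I'll release, lift straight up and back off for a check.

```bash
python3 -m pendant '[[[0,0,0],0],[[0,0,0],0],[[0,0,0],0],[[0,0,0],0],[[0,0,0],0],[[0,0,0],0]]' 0
python3 -m pendant '[[[0,0,1],0],[[0,0,2],0],[[0,0,3],0],[[0,0,3],0],[[0,0,3],0],[[-0.5,-1.5,2],0],[[-1,-3,0],0],[[0,0,0],0],[[0,0,0],0],[[0,0,0],0]]'
python3 - <<'E'
from h import *
d,P=wrist("w12"); jars(P); np.savez("w12.npz",P=P)
E
```

```text
clock: 19.73
ee_pos: [551.9, 172.7, 71.2]
tool_rot: [0.796, 0.605, -0.0, -0.0]
wrist_force: [0.3, 0.8, 0.1]
finger_gap: 85.2
grasp_force: 0.0
clock: 20.57
ee_pos: [536.8, 127.8, 211.8]
tool_rot: [0.796, 0.605, 0.0, -0.0]
wrist_force: [-0.3, 0.7, 0.1]
finger_gap: 85.3
grasp_force: 0.0
tcp [536.8 127.8 211.8] tooly deg -15.5 t 20.5667 gap 85.3157806528255
(321, 109) 23231 zmax 90.3 (array([559.5, 193.6]), array([154.1,  72.5]), 74.7)
(589, 240) 9009 zmax 109.4 (array([740.1,  70.7]), array([91.6, 54.2]), 18.5)
(456, 315) 3364 zmax 47.3 (array([622.2,  13.4]), array([60.4, 42.3]), 21.3)
(316, 431) 5062 zmax 64.8 (array([487.8, -45.2]), array([46.1, 84.3]), 73.3)
```

View pics/w12.png

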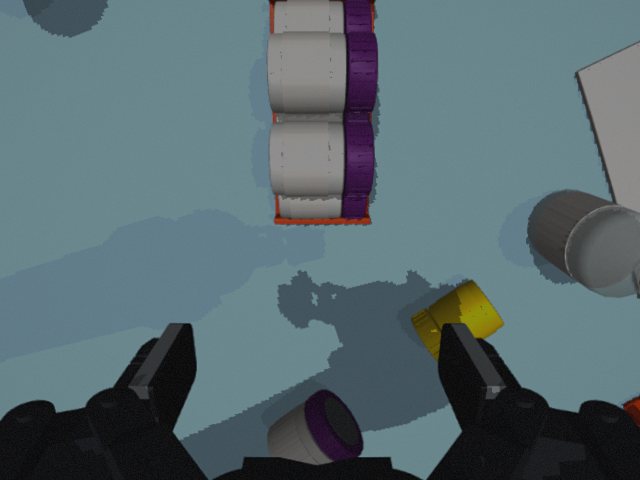

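Both jars rest side by side on the row, at (268–378, 33–112) and (269–376, 122–196). One check of the numbers, then I hand in.

```bash
python3 - <<'E'
from h import *
from workcell import ctrl
P=np.load("w12.npz")["P"]; Q=rackframe(P,(560,196.2),-15.7)
box(Q,262,385,36,110,70,100,"far"); box(Q,262,385,125,194,70,100,"near")
print(ctrl.close_job())
E
```

```text
far x [-29.6  28.8] mid -0.4 axis y,z [24.7 66.1] pitch -0.006 yaw~ 0.004
near x [-29.8  28.5] mid -0.7 axis y,z [-25.2  66.1] pitch -0.004 yaw~ -0.001
the job is handed in; nothing more can be done
None
```

Both 46 mm jars are set down in the two gaps, parallel to the row, with ends level to within about 1 mm by the wrist camera; I handed the job in at about 20.6 s of the 51 s allowed, and no verdict was returned.

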